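# Square up a row of tiles with a straightedge

## Robot

A 6-joint arm with a two-finger parallel gripper is mounted at the origin on the work surface; the furniture and walls round the work are solid. World frame = base frame: x ahead of the robot, y to its left, z up, the work surface at z = 0. Lengths are in m, angles in rad, forces in N, time in s.
With the tool pointing down it reaches from about 0.35 to 1 m from the base axis. Payload 7.1 kg.
Tool frame: the origin (TCP) lies midway between the tips of the shut fingers; the grasp point (between the pads) lies 19 mm behind it; z points along the fingers, y is the line along which they close (so a half turn about z gives the same grasp; the last joint's range is limited). The gripper opens to 85 mm and grips with 20 to 120 N. Pads are 22 mm wide; open, the fingers measure 114 mm over their backs; the gripper's body (76 mm by 85 mm) begins 54 mm behind the grasp point. The pads swing forward as they close: fully open they stand 13 mm farther back than shut.
Start: joints at [1.307, 0.423, 1.63, -0, 1.089, -0.019], TCP at [0.151, 0.606, 0.231] pointing down, gripper open.
Joint ranges: [-3, 3], [-0.9, 2.11], [0.09, 2.58], [-1.31, 4.45], [0.11, 2.69], [-2.54, 2.54]. Speed limits (rad/s): [2.39, 2.39, 3.01, 3.14, 3.14, 3.14].

## Interface

Orientations are given as a unit quaternion [x, y, z, w].
In Python, from bench import env gives the robot as it stands. The module is installed in compiled form; this text tells all that it offers. Calls block until the motion is done:
- env.reach(position, orientation): joint-space move of the TCP to a pose.
- env.move_linear(position, attitude=None, vel=0.15): straight line of the TCP; attitude=None keeps the orientation; vel is the mean speed in m/s.
- env.movej(angles): joint-space move.
- env.command_gripper(opening, f_grip=None): finger opening in m; f_grip is the grip in N (None keeps the last); returns when the fingers have stopped.
- env.dwell(seconds).
- env.ik(position, orientation): joint angles nearest the present ones, or None.
- env.get_state(): the state.
- env.snapshot(name): name is "scene" or "top"; returns a dict with "image" (400x640x3 uint8, blue, green, red), "z_map" (400x640 float32, m along the optical axis (not along the pixel's ray), 0 where there is no reading), "fx", "fy", "cx", "cy" (pixels), "rvec" (rotation vector, rad) and "tvec" (3), from world to camera coordinates, as OpenCV has them. Camera axes: x right, y down, z forward; pixel columns grow to the right and rows downward; lengths in m; the calibration is good to about 2 mm. A picture is of the moment at which its call begins.
A pose or a line that the arm cannot do raises env.Unreachable and nothing moves.
- env.sign_off(): hands the job in; it is judged then, once.
Trained networks look in the newest picture that a camera, given by its name, has taken for a name from the list of things; names that differ only in an ending like _2 or _b are one class to them, and where a whole thing is asked for, a point or a joint stands for the part that bears it (a point fixed in the world has none). Each returns a list of dicts, best first, with "confidence" (0 to 1); they miss things now and then, are a little off and sometimes report something else, mostly with a low value. They report only what shows in the picture. A call takes as long as a camera call.
- env.recognise(name, camera): "location" ([column, row] in pixels, amid what is visible of it).
- env.silhouettes(name, camera): "pixels" (400x640 bool, what is visible of it) and "location" ([column, row] in pixels, amid what is visible of it).
The state is a dict: "time_s": time; "joint_pos": joint angles; "qd": joint speeds; "joint_torque": joint torques, N m; "ee_pos": TCP position; "tcp_rot": TCP orientation; "wrist_force": force on the tool from outside, world axes, zero at the start; "moment": the same for the moment, N m; "gripper_width": finger opening in m; "finger_force": force on a finger pad.
Only numpy, scipy, OpenCV 4.12 (cv2) and the standard library are available. Lean on these libraries where they do the work, as an engineer would, in place of code of your own. Each camera call takes 0.05 s, during which the arm holds its last target. There are 200 camera calls.

## Task

Take the straightedge by its grip and use it to push the three clay tiles together: first along the fence's direction, closing them up against the short end stop into one tight row that still stands off the fence, then the whole row sideways until it lies flush against the fence, still tight against the end stop. Both times press the row snug, with roughly 5 to 20 N and never as much as 40 N, and keep fingers off the tiles. Then lay the straightedge flat on the bench, a hand's breadth clear of the tiles, and leave the other plaques where they are.

Things in the scene. Friction and masses are not known exactly. Their poses are not given: they have to be found in the camera images.
- straightedge: straightedge: aluminium bar 160 x 30 mm, 14 mm high, carrying a wooden grip 70 mm long, 18 mm wide, from 14 mm to 56 mm above the bar's underside; 0.25 kg. Origin at the centre of the bar's underside; own x along the bar and the grip, own y across them, z up. Symmetrical: either long side pushes. Lies loose, flat on the bench
- corner_stop: corner stop: two rigid wooden battens, 18 mm wide, 14 mm high, fixed to the bench in an L; origin at bench level in the inner corner. Fence: along own +y, inner face the plane x = 0, y 0 to 200 mm. End stop: shorter, along own -x, inner face the plane y = 0, x 0 to -170 mm. Tiles lie on the -x, +y side; in the finished row their centres are at x = -43 mm, y = 30, 90 and 150 mm
- tile_1: flat rectangular fired-clay tile with a diamond pattern, 86 x 60 x 10 mm, about 0.09 kg, one of three alike; origin at the centre of its underside; its own y runs along the 86 mm side, its own x along the 60 mm side. Its 86 mm side starts within 0.22 rad of the end stop's direction, 35 mm or more short of the fence, gaps between tiles. Starts nearest the end stop
- tile_2: flat rectangular fired-clay tile with a diamond pattern, 86 x 60 x 10 mm, about 0.09 kg, one of three alike; origin at the centre of its underside; its own y runs along the 86 mm side, its own x along the 60 mm side. Its 86 mm side starts within 0.22 rad of the end stop's direction, 35 mm or more short of the fence, gaps between tiles. Starts in the middle
- tile_3: flat rectangular fired-clay tile with a diamond pattern, 86 x 60 x 10 mm, about 0.09 kg, one of three alike; origin at the centre of its underside; its own y runs along the 86 mm side, its own x along the 60 mm side. Its 86 mm side starts within 0.22 rad of the end stop's direction, 35 mm or more short of the fence, gaps between tiles. Starts farthest from the end stop
- fish_plaque: bystander: loose fish-shaped clay plaque, 40 x 75 x 9 mm, origin at the centre of its underside
- oval_plaque: bystander: loose oval clay plaque with a spiral, 50 x 70 x 9 mm, origin at the centre of its underside
- small_chip: bystander: loose small oval clay chip, 35 x 50 x 8 mm, origin at the centre of its underside

How it is judged:
By the outcome, as a careful person would: the job done as asked, in the order asked, and still so for the second after the job is handed in, with the robot touching nothing.
It also fails if it takes over 72 s, if anything falls off the work surface, if the arm or the gripper's body presses on something with over 40 N, if the wrist force passes 120 N, or if a joint passes its speed limit or range.

## Working session

There is one attempt and no reset: what is moved stays moved. The work goes in short steps, each a Python script; the robot and the scene stay as the last script left them, time stands still between calls to the robot, and variables do not carry over. Pictures are saved under pics/ and viewed, at most 10 in all, crops included, and the job is handed in when it is done.

```bash
mkdir -p pics
python3 - <<'E'
from bench import env
import cv2,numpy as np
for n in("scene","top"):
    s=env.snapshot(n); cv2.imwrite(f"pics/{n}0.png",s["image"])
    R=cv2.Rodrigues(np.array(s["rvec"],float))[0]; print(n,s["fx"],s["fy"],s["cx"],s["cy"],-R.T@np.ravel(s["tvec"]),R[2])
    for o in("straightedge","corner_stop","tile_1","fish_plaque","oval_plaque","small_chip"):
        for d in env.silhouettes(o,n): print(o,round(d["confidence"],2),d["location"],d["pixels"].sum())
print(env.get_state())
E
```

```text
scene 453.69023881686627 453.69023881686627 313.464121994606 195.4727578136244 [ 0.20908612 -0.46299465  0.82004206] [ 0.35370629  0.56076461 -0.74862201]
straightedge 0.76 [260.6, 160.6] 939
corner_stop 0.71 [399.2, 243.1] 1537
tile_1 0.97 [372.5, 266.1] 1105
tile_1 0.58 [314.9, 216.4] 878
tile_1 0.56 [340.2, 238.2] 990
fish_plaque 0.65 [231.0, 149.5] 251
oval_plaque 0.57 [313.9, 148.0] 318
small_chip 0.95 [330.2, 337.6] 397
small_chip 0.38 [231.5, 148.4] 257
small_chip 0.22 [261.7, 161.8] 1038
top 480.8589060859477 480.8589060859477 320.4764118897421 197.31988116307363 [0.43538622 0.10207538 1.23396352] [ 0.09173837 -0.00332569 -0.99577759]
straightedge 0.86 [239.5, 204.6] 660
straightedge 0.41 [247.7, 145.9] 414
corner_stop 0.68 [398.3, 144.9] 1250
tile_1 0.88 [356.0, 182.7] 850
tile_1 0.84 [323.7, 195.2] 789
tile_1 0.66 [390.8, 178.4] 766
fish_plaque 0.63 [196.5, 215.4] 330
oval_plaque 0.85 [247.7, 146.0] 413
small_chip 0.61 [425.2, 243.2] 220
{'time_s': 0.7, 'joint_pos': array([ 1.30702388e+00,  4.23056105e-01,  1.62988588e+00,  1.36380742e-05,
        1.08859792e+00, -1.90003082e-02]), 'qd': array([ 3.66205935e-04, -2.09974747e-04, -3.50704719e-04,  2.24995912e-03,
        5.72459211e-05, -3.40117166e-04]), 'joint_torque': array([ 2.10431128e-03, -5.57184398e+01, -2.82108754e+01,  1.16499082e-04,
        8.77588645e-04,  1.12324560e-06]), 'ee_pos': array([0.15143033, 0.60637405, 0.23135205]), 'tcp_rot': array([ 1.22083911e-01,  9.92519782e-01,  2.69611108e-05, -2.26495190e-06]), 'wrist_force': array([ 0.06386551, -0.39360112, -0.00882542]), 'moment': array([-0.00315713,  0.01542542, -0.00661503]), 'finger_force': 0.0, 'gripper_width': 0.08549283220814732}
```

Run:
```python
import cv2,numpy as np
a=cv2.imread("pics/top0.png")[90:290,150:470]; cv2.imwrite("pics/topc.png",cv2.resize(a,(800,500),interpolation=cv2.INTER_CUBIC))
a=cv2.imread("pics/scene0.png")[110:370,180:500]; cv2.imwrite("pics/scenec.png",cv2.resize(a,(738,600),interpolation=cv2.INTER_CUBIC))
```

```text
(no output)
```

View pics/topc.png

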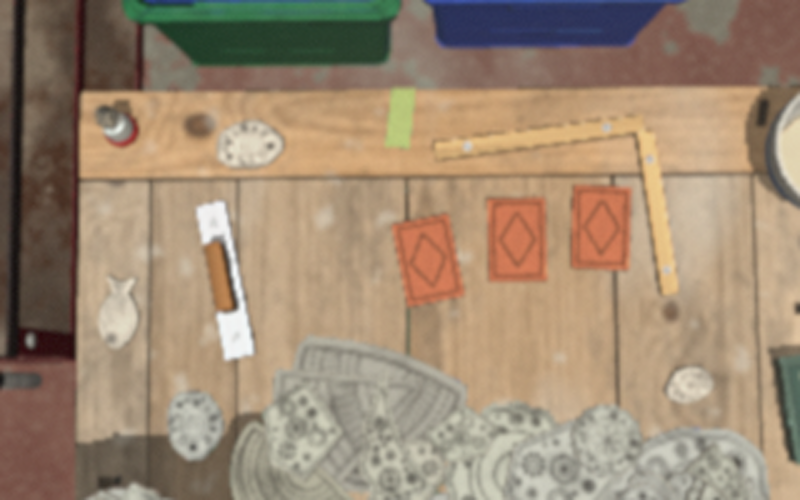

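View pics/scenec.png

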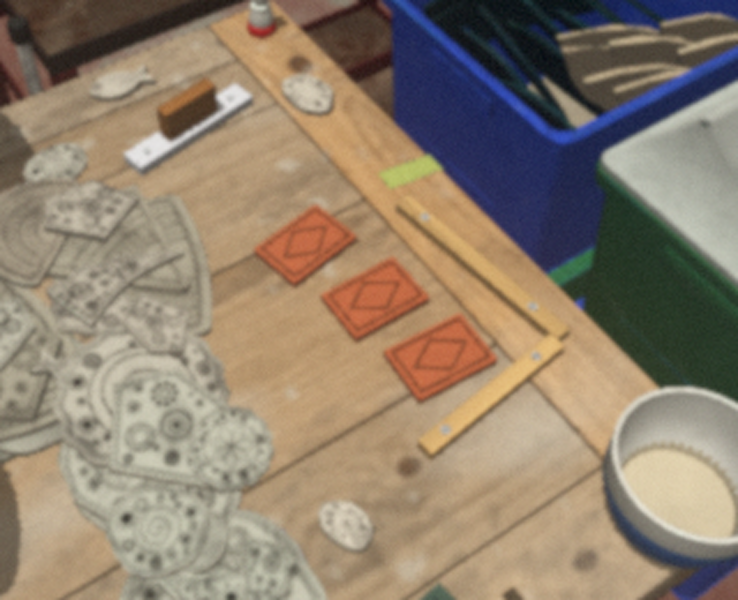

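The top view shows three tiles at about (324,195), (356,183) and (391,178) px. The L-shaped stop's corner is at about (405,140), the straightedge at (239,204), and a heap of plates along the bottom. Next I'll fit poses by matching projected outlines to the masks in both views.

```bash
cat > h.py <<'E'
from bench import env
import cv2,numpy as np
from scipy.optimize import minimize
def box(x0,x1,y0,y1,z0,z1): return np.array([[x,y,z] for x in(x0,x1) for y in(y0,y1) for z in(z0,z1)],float)/1000
SH=dict(tile=[box(-30,30,-43,43,0,10)],straightedge=[box(-80,80,-15,15,0,14),box(-35,35,-9,9,14,56)],
 corner_stop=[box(0,18,-18,200,0,14),box(-170,18,-18,0,0,14)])
def proj(s,P): return cv2.projectPoints(np.asarray(P,float).reshape(-1,3),np.array(s["rvec"],float),np.array(s["tvec"],float),np.array([[s["fx"],0,s["cx"]],[0,s["fy"],s["cy"]],[0,0,1]]),None)[0].reshape(-1,2)
def unproj(s,uv,z):
    R=cv2.Rodrigues(np.array(s["rvec"],float))[0]; c=-R.T@np.ravel(s["tvec"])
    d=R.T@np.array([(uv[0]-s["cx"])/s["fx"],(uv[1]-s["cy"])/s["fy"],1]); return c+d*(z-c[2])/d[2]
K=4
def render(s,parts,p):
    m=np.zeros((400*K,640*K),np.uint8); c,n=np.cos(p[2]),np.sin(p[2])
    for q in parts:
        w=np.c_[c*q[:,0]-n*q[:,1]+p[0],n*q[:,0]+c*q[:,1]+p[1],q[:,2]+p[3]]
        cv2.fillConvexPoly(m,cv2.convexHull(np.round((proj(s,w)+.5)*K-.5).astype(np.int32)),1)
    return m
def fit(kind,views,p0,fz=False):
    """views: list of (snap,mask). p=(x,y,th,z)"""
    big=[cv2.resize(m.astype(np.uint8),None,fx=K,fy=K,interpolation=cv2.INTER_NEAREST) for _,m in views]
    def f(p):
        p=list(p)+([] if fz else [0]); r=0
        for (s,_),b in zip(views,big):
            a=render(s,SH[kind],p); r+=1-(a&b).sum()/max(1,(a|b).sum())
        return r/len(views)
    n=4 if fz else 3; p0=np.array(list(p0)+[0.0])[:n]
    for st in(1,.3):
        sx=np.vstack([p0]+[p0+d for d in np.diag([.02,.02,.15,.01][:n])*st])
        r=minimize(f,p0,method="Nelder-Mead",options=dict(initial_simplex=sx,xatol=1e-4,fatol=1e-4,maxiter=150)); p0=r.x
    return r.x,r.fun
E
cat > m.py <<'E'
from h import *
S={n:env.snapshot(n) for n in("top","scene")}
D={(o,n):env.silhouettes(o,n) for o in("tile_1","straightedge","corner_stop","fish_plaque","oval_plaque","small_chip") for n in S}
best=lambda o,n,k=1:D[o,n][:k]
T={n:sorted(best("tile_1",n,3),key=lambda d:d["location"][0]) for n in S}
for i in range(3):
    V=[(S[n],T[n][i]["pixels"]) for n in S]
    c=unproj(S["top"],T["top"][i]["location"],.01)
    p,r=fit("tile",V,[c[0],c[1],0.0]); pz=fit("tile",V,p,True)[0]; 
    print("tile",3-i,p.round(4),round(r,3),"z-free",pz.round(4),[fit("tile",[v],p)[0].round(4).tolist() for v in V])
for o,th in(("straightedge",.2),("corner_stop",None)):
    V=[(S[n],best(o,n)[0]["pixels"]) for n in S]
    c=unproj(S["top"],best(o,"top")[0]["location"],.014)
    if o=="corner_stop": c=unproj(S["top"],(404,143),.014)
    R=[(lambda q:(q[1],q[0]))(fit(o,V,[c[0],c[1],t])) for t in ([.15] if o!="corner_stop" else [np.pi/2-.1,np.pi/2+.1])]
    r,p=min(R,key=lambda t:t[0])
    print(o,p.round(4),round(r,3),"z-free",fit(o,V,p,True)[0].round(4),[fit(o,[v],p)[0].round(4).tolist() for v in V])
for o in("fish_plaque","oval_plaque","small_chip"):
    for n in S:
        for d in best(o,n): print(o,n,unproj(S[n],d["location"],.009).round(3))
s=S["top"]
for uv in [(i,j) for j in(225,240,255,270) for i in range(240,460,20)]:
    z=s["z_map"][uv[1],uv[0]]; R=cv2.Rodrigues(np.array(s["rvec"],float))[0]
    w=R.T@(z*np.array([(uv[0]-s["cx"])/s["fx"],(uv[1]-s["cy"])/s["fy"],1])-np.ravel(s["tvec"])); print(w.round(2),end=" ")
E
python3 m.py
```

```text
tile 3 [ 0.5576  0.0968 -1.3869] 0.046 z-free [ 0.5576  0.0968 -1.3869  0.    ] [[0.5575, 0.0971, -1.3846], [0.5581, 0.0965, -1.3871]]
tile 2 [0.5781 0.0055 1.5712] 0.054 z-free [0.5781 0.0055 1.5712 0.    ] [[0.578, 0.0053, 1.5613], [0.578, 0.0046, 1.5853]]
tile 1 [ 0.59   -0.0815  1.5138] 0.044 z-free [ 5.9030e-01 -8.1200e-02  1.5149e+00 -1.3000e-03] [[0.5898, -0.0812, 1.5201], [0.5898, -0.0817, 1.5214]]Traceback (most recent call last):
  File "m.py", line 12, in <module>
    V=[(S[n],best(o,n)[0]["pixels"]) for n in S]
             ~~~~~~~~~^^^
IndexError: list index out of range
```

```bash
python3 - <<'E'
s=open("m.py").read()
s=s.replace('D={(o,n):env.silhouettes(o,n) for','''def sil(o,n):
    for _ in range(6):
        d=env.silhouettes(o,n)
        if len(d)>=(3 if o=="tile_1" else 1): return d
        env.snapshot(n)
    return d
D={(o,n):sil(o,n) for''')
s=s.replace("for i in range(3):","for i in []:")
open("m.py","w").write(s)
E
python3 m.py
```

```text
straightedge [0.5396 0.304  0.2076] 0.073 z-free [0.5396 0.304  0.2076 0.    ] [[0.5386, 0.304, 0.1985], [0.5396, 0.304, 0.2085]]
corner_stop [0.6998 0.0279 1.213 ] 0.854 z-free [ 0.72    0.0872  1.6842 -0.0877] [[0.6964, 0.0402, 1.239], [0.669, 0.0421, 1.6783]]
fish_plaque top [0.505 0.415 0.009]
fish_plaque scene [0.503 0.4   0.009]
oval_plaque top [0.682 0.285 0.009]
oval_plaque scene [0.679 0.279 0.009]
small_chip top [ 0.425 -0.168  0.009]
small_chip scene [ 0.432 -0.174  0.009]
[0.48 0.3  0.01] [ 0.48  0.25 -0.  ] [0.48 0.2  0.01] [ 0.48  0.15 -0.  ] [ 0.48  0.1  -0.  ] [ 0.48  0.05 -0.01] [ 0.48 -0.   -0.  ] [ 0.48 -0.05 -0.  ] [ 0.48 -0.11 -0.  ] [ 0.48 -0.16 -0.  ] [ 0.47 -0.21 -0.  ] [ 0.44  0.3  -0.  ] [0.44 0.25 0.02] [0.44 0.2  0.02] [0.44 0.15 0.01] [0.44 0.1  0.01] [ 0.44  0.05 -0.  ] [ 0.44 -0.    0.  ] [ 0.44 -0.05  0.  ] [ 0.44 -0.1  -0.  ] [ 0.44 -0.15  0.01] [ 0.44 -0.21  0.  ] [ 0.4  0.3 -0. ] [0.4  0.25 0.04] [0.4  0.2  0.04] [0.4  0.15 0.03] [0.4  0.1  0.01] [0.4  0.05 0.04] [0.4  0.   0.02] [ 0.4  -0.05 -0.  ] [ 0.4  -0.1   0.04] [ 0.4  -0.16 -0.01] [ 0.4  -0.21 -0.  ] [0.37 0.3  0.  ] [0.37 0.25 0.05] [0.37 0.2  0.05] [0.37 0.15 0.04] [0.37 0.1  0.03] [0.37 0.05 0.05] [0.37 0.   0.05] [ 0.36 -0.05  0.04] [ 0.36 -0.09  0.05] [ 0.36 -0.15  0.01] [ 0.36 -0.2   0.01]
```

```bash
cat > c.py <<'E'
from h import *
def corner(im=None):
    V=[];
    for n in("top","scene"):
        for _ in range(6):
            s=env.snapshot(n); d=env.silhouettes("corner_stop",n)
            if d and d[0]["confidence"]>.4: break
        V.append((s,d[0]["pixels"]))
    c=unproj(V[0][0],(405,143),.014); p,r=fit("corner_stop",V,[c[0],c[1],.12]); 
    return V,p,r
if __name__=="__main__":
    V,p,r=corner(); print(p.round(4),r,"zfree",fit("corner_stop",V,p,True)[0].round(4),[fit("corner_stop",[v],p)[0].round(4).tolist() for v in V])
    out=[]
    s=V[0][0]; s2=env.snapshot("top"); im=cv2.resize(s["image"],None,fx=K,fy=K)
    for k,q in(("corner_stop",p),("tile",[.5576,.0968,-1.3869]),("tile",[.5781,.0055,1.5712]),("tile",[.59,-.0815,1.5138]),("straightedge",[.5396,.304,.2076])):
        cs,_=cv2.findContours(render(s,SH[k],list(q)+[0]),cv2.RETR_EXTERNAL,cv2.CHAIN_APPROX_NONE); cv2.drawContours(im,cs,-1,(255,0,0),1)
    cv2.imwrite("pics/ov.png",im[120*K:250*K,222*K:422*K])
    R=np.array([[np.cos(p[2]),-np.sin(p[2])],[np.sin(p[2]),np.cos(p[2])]])
    for q in([.5576,.0968],[.5781,.0055],[.59,-.0815],[.5396,.304]): print((R.T@(np.array(q)-p[:2])).round(4))
    print(env.get_state()["time_s"])
E
python3 c.py
```

```text
[ 0.6878 -0.1185  0.1328] 0.10597797852669333 zfree [ 0.6881 -0.1186  0.1304 -0.0008] [[0.6876, -0.1179, 0.1323], [0.6876, -0.1191, 0.1305]]
[-0.1005  0.2307]
[-0.0923  0.1375]
[-0.092   0.0496]
[-0.0909  0.4384]
2.35
```

View pics/ov.png

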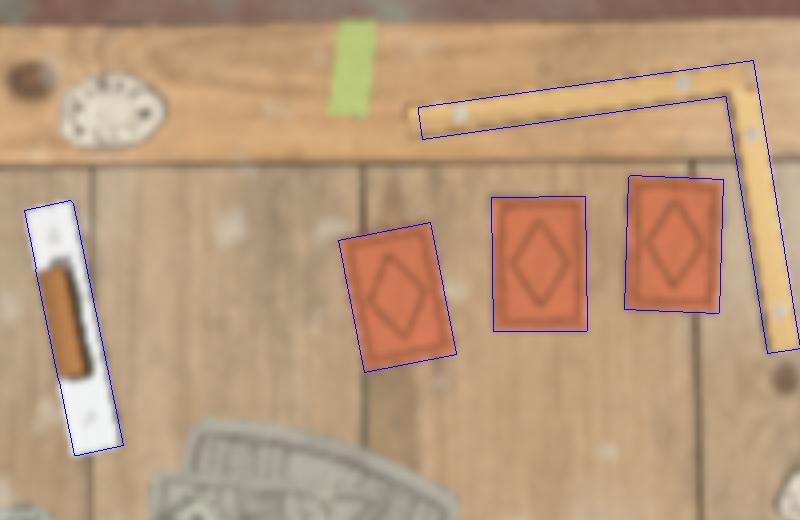

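```bash
cat > c2.py <<'E'
from h import *
V=[env.snapshot(n) for n in("top","scene")]
L=[cv2.resize(cv2.cvtColor(s["image"],cv2.COLOR_BGR2LAB).astype(float),None,fx=K,fy=K,interpolation=cv2.INTER_LINEAR) for s in V]
k=np.ones((4*K+1,)*2,np.uint8)
def f(p,vs=(0,1)):
    r=0
    for i in vs:
        m=render(V[i],SH["corner_stop"],list(p)+[0]); ring=cv2.dilate(m,k)-m
        a=L[i][m>0]; b=L[i][ring>0]
        A,B=a[:,2]+.5*a[:,0],b[:,2]+.5*b[:,0]; r-=(A.mean()-B.mean())/np.sqrt((A.var()+B.var())/2)
    return r
for vs in((0,1),(0,),(1,)):
    p=np.array([.6878,-.1185,.1328])
    for st in(1,.3):
        r=minimize(f,p,args=(vs,),method="Nelder-Mead",options=dict(initial_simplex=np.vstack([p]+[p+d for d in np.diag([.006,.008,.04])*st]),xatol=1e-4,fatol=1e-4,maxiter=150)); p=r.x
    print(vs,p.round(4),r.fun)
    if vs==(0,1):
        o=[]
        for s in V:
            im=cv2.resize(s["image"],None,fx=K,fy=K)
            cs,_=cv2.findContours(render(s,SH["corner_stop"],list(p)+[0]),cv2.RETR_EXTERNAL,cv2.CHAIN_APPROX_NONE); cv2.drawContours(im,cs,-1,(255,0,0),1); c=proj(s,[p[0]-.05,p[1]+.06,0])[0]*K; u,v=c.astype(int); o.append(im[v-250:v+250,u-200:u+200])
        cv2.imwrite("pics/ov2.png",np.hstack(o))
E
python3 c2.py
```

```text
(0, 1) [ 0.6932 -0.1206  0.122 ] -2.509987711341979
(0,) [ 0.6906 -0.1222  0.1274] -1.921124100787516
(1,) [ 0.6953 -0.1151  0.1215] -1.8101191196652222
```

View pics/ov2.png

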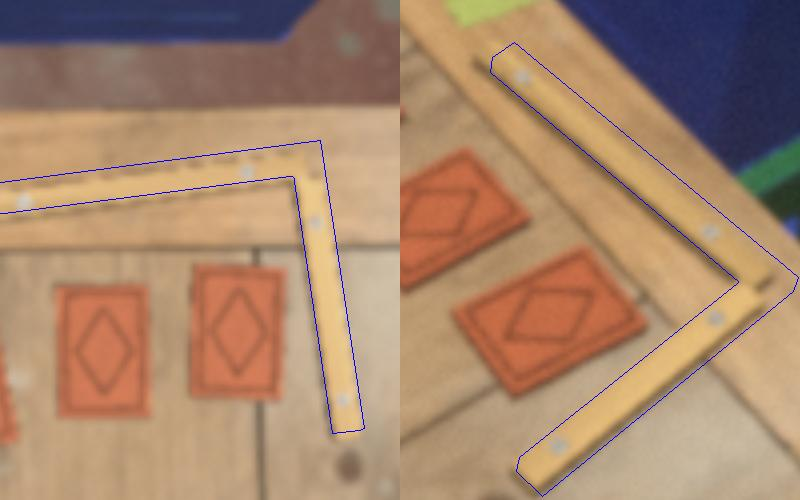

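The outline shows the L has no filled outer corner, so I'll correct the model and refit.

```bash
sed -i 's/box(0,18,-18,200,0,14),box(-170,18,-18,0,0,14)/box(0,18,0,200,0,14),box(-170,0,-18,0,0,14)/' h.py; python3 c2.py; python3 c.py
```

```text
(0, 1) [ 0.6923 -0.1219  0.1161] -2.5703533620229866
(0,) [ 0.6911 -0.1221  0.1251] -1.9162779881842216
(1,) [ 0.6957 -0.115   0.124 ] -1.8454262049477181
[ 0.6871 -0.1197  0.1244] 0.12929016511220076 zfree [ 6.872e-01 -1.197e-01  1.250e-01  1.000e-04] [[0.6872, -0.1193, 0.1253], [0.6872, -0.1196, 0.126]]
[-0.1017  0.2309]
[-0.0927  0.1378]
[-0.0916  0.05  ]
[-0.0938  0.4387]
2.8
```

View pics/ov2.png

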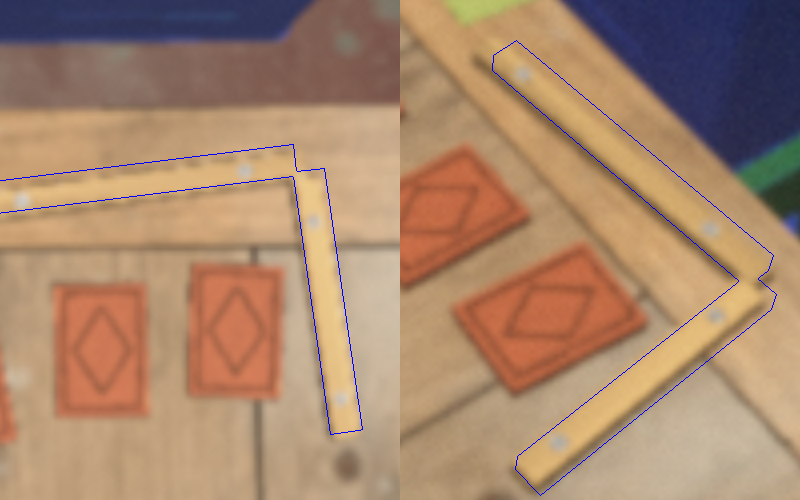

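```bash
cat > a.py <<'E'
from h import *
C=np.array([.688,-.120,.125])
RC=np.array([[np.cos(C[2]),-np.sin(C[2])],[np.sin(C[2]),np.cos(C[2])]])
def quat(phi): a=(phi+np.pi/2)/2; return [np.cos(a),np.sin(a),0.,0.]   # tool y at angle phi
def W(x,y,z): return [*(C[:2]+RC@[x,y]),z]
def F(): return RC.T@env.get_state()["wrist_force"][:2]
def st(tag=""):
    s=env.get_state(); e=RC.T@(s["ee_pos"][:2]-C[:2]); print(tag,"t",s["time_s"],"own",e.round(4),"z",round(s["ee_pos"][2],4),"F",F().round(2),round(s["wrist_force"][2],2),"M",s["moment"].round(3),"w",round(s["gripper_width"],4),"ff",round(s["finger_force"],1),"j6",round(s["joint_pos"][5],2))
E
python3 - <<'E'
from a import *
ph=.2076+np.pi/2
env.reach([.5396,.304,.12],quat(ph)); env.move_linear([.5396,.304,.021],vel=.12)
st("down"); env.command_gripper(.0,80); st("grip")
env.move_linear([.5396,.304,.07],vel=.1); st("lift")
s=env.snapshot("scene"); u,v=proj(s,[.54,.304,.07])[0].astype(int)
cv2.imwrite("pics/g.png",cv2.resize(s["image"][max(0,v-90):v+70,u-110:u+110],None,fx=3,fy=3))
E
```

```text
down t 5.6083 own [-0.0938  0.4395] z 0.0216 F [-0.46 -0.06] -0.23 M [-0.024 -0.074  0.002] w 0.0852 ff 0.0 j6 -1.28
grip t 6.2417 own [-0.0942  0.4392] z 0.0213 F [-0.47 -0.82] 3.09 M [-0.099  0.025 -0.013] w 0.0167 ff 78.6 j6 -1.28
lift t 6.8833 own [-0.0946  0.4391] z 0.0701 F [-0.97 -0.11] -2.82 M [-0.057  0.029 -0.049] w 0.0172 ff 77.9 j6 -1.28
```

View pics/g.png

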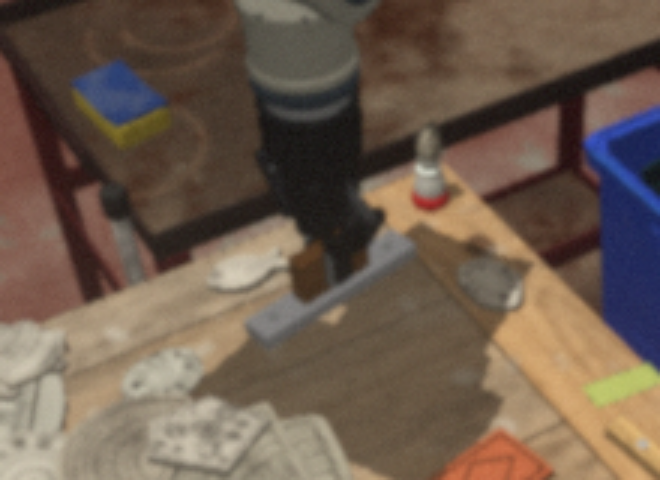

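The bar is held level and clear of the bench. Now stage 1.

```bash
cat >> a.py <<'E'
def press(x,y,z,d,axis,sgn,b,target=11,step=.0007,maxn=40):
    """creep along own axis till force against motion reaches target"""
    p=[x,y]
    for i in range(maxn):
        p[axis]+=sgn*step; env.move_linear(W(*p,z),vel=.012)
        f=-sgn*(F()-b)[axis]
        if i%4==0 or f>3: print(round(p[axis],4),round(f,1),end=" | ")
        if f>target: break
    print(); return p
E
python3 - <<'E'
from a import *
q=quat(C[2]+np.pi/2); X=-.095
env.reach(W(X,.305,.07),q); env.move_linear(W(X,.305,.023),vel=.1); env.dwell(.15)
b=F(); st("low")
for y in(.26,.235,.217,.205,.2): 
    env.move_linear(W(X,y,.023),vel=.05); print(y,(F()-b).round(2))
p=press(X,.2,.023,0,1,-1,b); env.dwell(.4); st("pressed"); np.save("b.npy",np.r_[b,p])
s=env.snapshot("top"); u,v=proj(s,W(-.08,.1,0))[0].astype(int)
cv2.imwrite("pics/s1.png",cv2.resize(s["image"][v-60:v+60,u-90:u+90],None,fx=4,fy=4))
E
```

```text
low t 8.3 own [-0.0939  0.306 ] z 0.0246 F [-3.57 -1.78] 20.51 M [-0.197  0.782 -0.024] w 0.0167 ff 84.5 j6 -1.42
0.26 [3.84 4.84]
0.235 [4.79 3.39]
0.217 [4.18 2.85]
0.205 [3.89 2.4 ]
0.2 [3.29 1.45]
0.1993 3.2 | 0.1986 4.5 | 0.1979 6.8 | 0.1972 6.1 | 0.1965 7.6 | 0.1958 7.3 | 0.1951 6.0 | 0.1944 8.7 | 0.1937 12.7 | 
pressed t 13.8 own [-0.093   0.1961] z 0.0236 F [-0.89 10.46] 8.22 M [ 1.927 -0.473  0.261] w 0.0169 ff 82.5 j6 -1.61
```

View pics/s1.png

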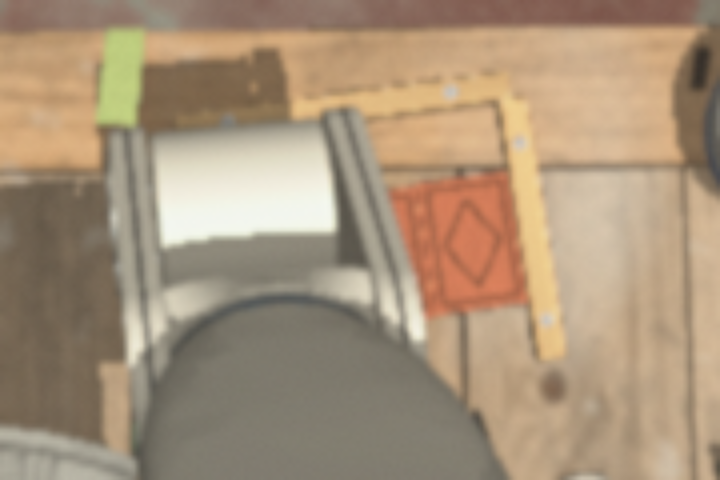

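Stage 1 closed at about 11 N. The 20 N vertical reading on lowering suggests the bar's end touched the plate heap. I'll retract, then check the row and the bar's attitude in the hand.

```bash
cat > row.py <<'E'
from a import *
def tiles(guess):
    S={}
    for n in("top","scene"):
        for _ in range(5):
            s=env.snapshot(n); d=env.silhouettes("tile_1",n)
            if len(d)>=3: break
        S[n]=(s,d)
    for g in guess:
        w=W(*g,.01); V=[]
        for s,d in S.values():
            if not d: continue
            u=proj(s,w)[0]; e=min(d,key=lambda e:np.hypot(*(np.array(e["location"])-u)))
            if np.hypot(*(np.array(e["location"])-u))<10: V.append((s,e["pixels"]))
        if not V: print("no"); continue
        p,r=fit("tile",V,[w[0],w[1],C[2]]); print(len(V),"own",(RC.T@(p[:2]-C[:2])).round(4),"rot",round(p[2]-C[2],4),round(r,3))
    return S
def view(S,name,pts=((-.07,.1),)):
    o=[]
    for s,_ in S.values():
        u,v=proj(s,W(*pts[0],0))[0].astype(int); u=max(u,100); v=min(max(v,75),325); o.append(cv2.resize(s["image"][v-75:v+75,u-100:u+100],None,fx=4,fy=4)[:, :800][::1])
    im=np.hstack(o); cv2.imwrite(name,cv2.resize(im,(800,int(im.shape[0]*800/im.shape[1])),interpolation=cv2.INTER_AREA))
E
python3 - <<'E'
from row import *
q=quat(C[2]+np.pi/2)
env.move_linear(W(-.095,.215,.024),vel=.05); st("back")
env.move_linear(W(-.095,.225,.08),vel=.1); st("up")
env.move_linear(W(-.095,.40,.15),vel=.25); env.dwell(.1); st("free")
S=tiles([(-.095,.03),(-.095,.09),(-.095,.15)])
view(S,"pics/s1b.png",((-.1,.22),))
# bar attitude from depth in scene view
E
```

```text
back t 14.425 own [-0.0946  0.2156] z 0.024 F [0.46 2.31] 2.37 M [ 0.411 -0.615  0.139] w 0.0174 ff 81.7 j6 -1.57
up t 15.1417 own [-0.0955  0.2249] z 0.0797 F [-0.71 -1.05] -2.2 M [ 0.002  0.059 -0.06 ] w 0.0173 ff 81.0 j6 -1.56
free t 16.1417 own [-0.0956  0.3984] z 0.149 F [-0.24  0.53] -2.81 M [-0.005 -0.018 -0.011] w 0.0169 ff 81.0 j6 -1.26
2 own [-0.0884  0.031 ] rot 1.5806 0.124
2 own [-0.0914  0.0907] rot 1.5924 0.082
2 own [-0.1035  0.1509] rot 1.5974 0.082
```

View pics/s1b.png

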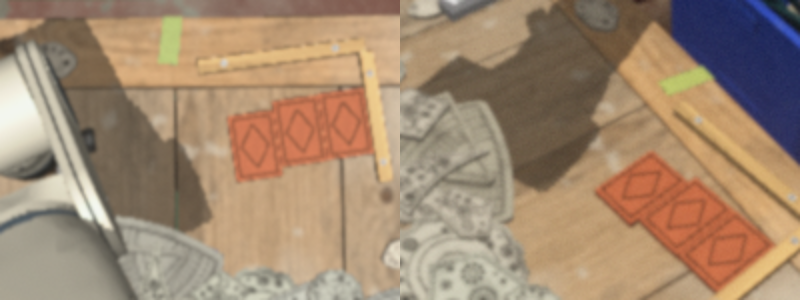

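Row is tight against the end stop (own y ≈ 0.031, 0.091, 0.151) and stands off the fence. The vertical load suggests the bar pitched in the fingers, so I'll set it down to re-level it, regrip, and check its force bias before stage 2.

Run:
```python
from a import *
q=quat(C[2]+np.pi/2)
env.move_linear(W(-.094,.439,.03),vel=.2)
for z in np.arange(.028,.019,-.001):
    env.move_linear(W(-.094,.439,z),vel=.03); fz=env.get_state()["wrist_force"][2]; print(round(z,3),round(fz,1),end="|")
    if fz>3: break
env.command_gripper(.05); st("open")
env.move_linear(W(-.094,.439,.021),vel=.05); env.command_gripper(0,100); st("regrip")
env.move_linear(W(-.094,.439,.07),vel=.15)
q2=quat(C[2]+np.pi)   # j6 choice checked
for cand in (C[2],C[2]+np.pi):
    j=env.ik(W(-.178,.094,.07),quat(cand)); print(cand,None if j is None else np.round(j,2))
```

```text
0.028 -2.0|0.027 -2.3|0.026 -2.6|0.025 -1.9|0.024 1.5|0.023 5.2|open t 19.0417 own [-0.094   0.4389] z 0.0229 F [0.46 0.08] 0.24 M [-0.014  0.009  0.011] w 0.05 ff 0.0 j6 -1.2
regrip t 19.6833 own [-0.0938  0.4391] z 0.0212 F [0.29 0.27] 2.06 M [ 0.004  0.098 -0.012] w 0.0169 ff 97.9 j6 -1.2
0.125 [-0.12  0.51  1.99 -0.    0.64 -0.25]
3.266592653589793 None
```

Run:
```python
from row import *
q=quat(C[2])
env.move_linear(W(-.094,.42,.12),vel=.2)
env.reach(W(-.18,.095,.12),q); env.move_linear(W(-.18,.095,.0235),vel=.15); env.dwell(.15)
b=F(); st("low")
x0=-.18
for x in(-.16,-.145,-.13,-.12,-.111):
    env.move_linear(W(x,.095-.06*(x-x0),.0235),vel=.04); print(x,(F()-b).round(2),end=" | ")
p=press(-.111,.095-.06*.069,.0235,0,0,1,b,target=11); env.dwell(.4); st("pressed"); print((F()-b).round(2))
np.save("p2.npy",p)
```

```text
low t 22.7833 own [-0.1794  0.095 ] z 0.024 F [-0.12  0.16] -1.91 M [-0.043  0.034 -0.028] w 0.0163 ff 97.7 j6 -0.25
-0.16 [-1.17 -1.27] | -0.145 [ 0.76 -0.35] | -0.13 [0.15 0.75] | -0.12 [0.12 0.73] | -0.111 [ 0.36 -0.1 ] | -0.1103 -0.2 | -0.1075 1.6 | -0.1047 1.2 | -0.1019 0.1 | -0.0998 3.8 | -0.0991 4.9 | -0.0984 6.3 | -0.0977 8.4 | -0.097 10.3 | -0.0963 11.0 | -0.0956 13.3 | 
pressed t 31.1583 own [-0.1001  0.0912] z 0.0226 F [-13.37  -2.23] 4.16 M [-0.66   2.337 -0.024] w 0.0167 ff 99.0 j6 -0.22
[-13.25  -2.39]
```

Run:
```python
from row import *
p=np.load("p2.npy"); b=np.array([-.12,.16])
for i in range(6):
    p[1]-=.0006; env.move_linear(W(*p,.0235),vel=.012); f=F()-b; print(f.round(2),end=" ")
    if f[1]>1.5: break
env.dwell(.3); st("pressed")
env.move_linear(W(p[0]-.03,p[1],.0235),vel=.05)
env.move_linear(W(p[0]-.04,p[1],.12),vel=.15)
env.reach(W(-.094,.439,.12),quat(C[2]+np.pi/2)); st("away")
S=tiles([(-.043,.03),(-.043,.09),(-.043,.15)]); view(S,"pics/s2.png",((-.06,.1),))
```

```text
[-12.47   0.65] [-11.22   2.58] pressed t 31.9583 own [-0.1001  0.0908] z 0.0223 F [-11.81   3.25] 0.86 M [ 0.234  2.238 -0.069] w 0.0168 ff 98.6 j6 -0.22
away t 34.8333 own [-0.0941  0.438 ] z 0.1195 F [ 0.4  -0.44] -2.62 M [ 0.013  0.028 -0.034] w 0.0171 ff 98.2 j6 -1.2
2 own [-0.0434  0.0308] rot 1.5745 0.077
2 own [-0.0434  0.0903] rot 1.58 0.079
2 own [-0.0437  0.1507] rot 1.5757 0.057
```

View pics/s2.png

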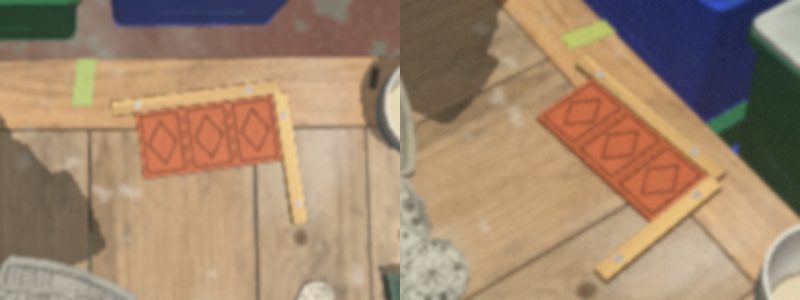

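All three tiles lie flush to the fence and tight to the end stop. Now I'll lay the straightedge back where it came from.

Run:
```python
from row import *
env.move_linear(W(-.094,.439,.028),vel=.12)
for z in np.arange(.026,.018,-.001):
    env.move_linear(W(-.094,.439,z),vel=.03); fz=env.get_state()["wrist_force"][2]; print(round(z,3),round(fz,1),end="|")
    if fz>1.5: break
env.command_gripper(.06); env.dwell(.2); st("open")
env.move_linear(W(-.094,.439,.16),vel=.15)
env.reach([.15,.606,.25],quat(1.327)); env.dwell(.3); st()
S=tiles([(-.043,.03),(-.043,.09),(-.043,.15)])
for n,(s,_) in S.items():
    env.snapshot(n)
    for o,q in(("straightedge",0),("fish_plaque",0),("oval_plaque",0),("small_chip",0)):
        for d in env.silhouettes(o,n)[:1]:
            print(n,o,round(d["confidence"],2),unproj(s,d["location"],.009)[:2].round(3))
            if o=="straightedge": p=W(-.094,.439,0); print(fit(o,[(s,d["pixels"])],[p[0],p[1],C[2]]))
view(S,"pics/end.png",((-.08,.3),))
```

```text
0.026 -2.2|0.025 -2.2|0.024 -1.8|0.023 -2.4|0.022 -1.7|0.021 0.9|0.02 10.0|open t 38.4833 own [-0.094  0.439] z 0.0199 F [0.11 0.38] -0.12 M [0.004 0.002 0.068] w 0.0602 ff 0.0 j6 -1.2
 t 41.6917 own [-0.4428  0.7872] z 0.2499 F [-0.14  0.18] 0.46 M [ 0.013  0.01  -0.006] w 0.0599 ff 0.0 j6 -0.02
2 own [-0.0434  0.031 ] rot 1.5673 0.106
2 own [-0.0438  0.0908] rot 1.6034 0.076
2 own [-0.0428  0.1516] rot 1.5708 0.095
top straightedge 0.9 [0.533 0.305]
(array([0.53933713, 0.30337432, 0.12848568]), np.float64(0.10154760997179235))
top fish_plaque 0.57 [0.507 0.411]
top oval_plaque 0.59 [0.689 0.283]
top small_chip 0.55 [ 0.421 -0.168]
scene straightedge 0.93 [0.543 0.317]
(array([0.5390011 , 0.3029643 , 0.12944378]), np.float64(0.05516014234875444))
scene fish_plaque 0.61 [0.496 0.395]
scene oval_plaque 0.87 [0.679 0.284]
scene small_chip 0.77 [ 0.432 -0.177]
```

View pics/end.png

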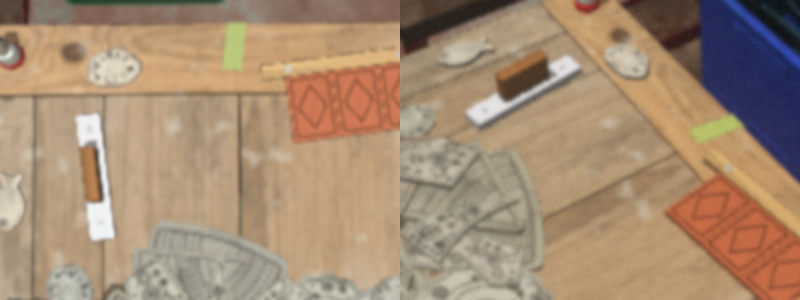

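The straightedge lies flat and well clear of the row, the plaques haven't moved, and the row is intact. Handing in.

```bash
python3 -c "
from bench import env
print(env.sign_off())"
```

```text
the job is handed in; nothing more can be done
None
```

The job is handed in at about 42 s: the tiles sit in one tight row against the end stop and flush to the fence, pressed with about 11–13 N both times (the bar met something at about 20 N, probably the plate heap, before stage 1), and the straightedge lies flat about 24 cm clear, with the plaques where they were.

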